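Mark a copper bar in the spring-plunger press

TASK

Lay the copper bar lengthwise in the guide of the green marking press and push it home against the end stop. Only then press the red plunger head all the way down to its stop, hold it there for a moment and let it come back up, leaving the bar where it lies in the press. Leave the other things on the bench alone.

Things in the scene. Friction and masses are not known exactly. Their poses are not given: they have to be found in the camera images.
- press: green marking press, fixed. Origin on the bench top in its middle plane; x runs along the guide from the open infeed end to the end stop, z up. Base plate x = -130 to +160 mm, 80 mm wide; its top, the bed for the bar, is at z = 10 mm. Bed open and flat before x = +22 mm. A green overhanging arm (40 mm wide) starts at x = +68 mm, z = 77 mm, top 129 mm; column behind.
- guide_mouth (a point): mouth of the guide, on the bed at x = +22 mm of the press. The two steel rails, 7 mm above the bed, are 33 mm apart here, narrow to 12 mm at x = +50 mm and run on to x = +110 mm, 6 mm either side of the middle plane. A bar laid with its centre at x = -35 mm has its front end in the mouth and leaves the gripper clear of the arm; then it can be pushed from its rear end.
- stop_face (a point): centre of the end stop's face (16 mm high, at x = +115 mm of the press), at the height of the middle of a bar on the bed (z = 14.5 mm). The 160 mm bar is home when its front end touches it: bar centre at x = +35 mm, rear end at x = -45 mm.
- plunger (a joint): travel of the press's spring plunger in m: 0 = fully up (at rest), 0.016 = fully down on its stop. The spring needs about 3 N to start and 8 N just before the stop, and lifts the plunger again when let go. The punch ends 1 mm above a bar that lies flat on the bed.
- head_top (a point): middle of the flat top of the red plunger head (40 mm across; flat part 34 mm across), at x = +90 mm in the press's frame, 172 mm above the bench when up; moves down with the plunger
- copper_bar: square copper bar, the workpiece: 160 mm long (its x axis), 8 mm wide (y), 9 mm high (z), about 0.11 kg, lying loose and flat on the bench. Origin in the centre of its underside. Either end may go first.
- bar_center (a point): centre of the copper bar, half-way up (4.5 mm above its underside)
- mouse: black computer mouse on the desk mat, 112 x 55 x 35 mm; a bystander, to be left alone. Origin in the centre of its underside.
- usb_key: dark usb key with a white face, 66 x 40 x 11 mm; a bystander, to be left alone. Origin in the centre of its underside.
- flux_dropper: small brown dropper bottle, 33 mm across, 102 mm tall, standing upright; easily knocked over; a bystander, to be left alone. Origin in the centre of its underside.
- brass_tube: yellow brass tube, 180 mm long, 12 mm across; not the workpiece; a bystander, to be left alone. Origin in the centre of its underside.
There are look-alikes about, which are no part of the job. What is shaped like the copper_bar but white is not meant.

How it is judged:
On the way, in this order (a step that is already met when the one before it is completed fails the run):
1. the copper bar lies flat in the guide, home against the end stop, with the plunger still up (x of bar_center in the frame of press between 0.032 and 0.04 m and y of bar_center in the frame of press between -0.004 and 0.004 m and z of bar_center in the frame of press between 0.012 and 0.017 m and angle between the x axis of copper_bar and the x axis of press, either way round below 0.08 rad and value of joint plunger below 0.004 m), for 0.2 s.
2. the plunger is pressed down to its stop (to within 1.5 mm) over the bar lying home (x of bar_center in the frame of press between 0.032 and 0.04 m and y of bar_center in the frame of press between -0.004 and 0.004 m and z of bar_center in the frame of press between 0.012 and 0.017 m and angle between the x axis of copper_bar and the x axis of press, either way round below 0.08 rad and value of joint plunger above 0.0145 m), for 0.2 s.
At the end, for the whole second after the job is handed in: The copper bar lies flat in the guide with its centre within 3 mm of the home position along the press, within 4 mm sideways and within 0.08 rad of the guide's direction, at rest; the plunger is back up (within 2 mm of the top) (x of bar_center in the frame of press between 0.032 and 0.04 m and y of bar_center in the frame of press between -0.004 and 0.004 m and z of bar_center in the frame of press between 0.012 and 0.017 m and angle between the x axis of copper_bar and the x axis of press, either way round below 0.08 rad and value of joint plunger below 0.002 m and linear speed of copper_bar below 0.02 m/s); the robot touches nothing.
It fails at once if the plunger is pressed past half its travel while the bar is not lying home (more than 6 mm short of the stop or not in the guide) (value of joint plunger above 0.008 m and not (x of bar_center in the frame of press between 0.029 and 0.04 m and y of bar_center in the frame of press between -0.006 and 0.006 m and z of bar_center in the frame of press between 0.012 and 0.017 m and angle between the x axis of copper_bar and the x axis of press, either way round below 0.08 rad)).
It fails at once if a bystander (mouse, usb key, dropper bottle, brass tube) is shifted by more than 30 mm or the bottle is knocked over (distance of any of mouse, usb_key, flux_dropper, brass_tube from where it was at the start of the episode above 0.03 m or angle between flux_dropper's own z axis and vertical above 0.5 rad).
It also fails if it takes over 51 s, if anything falls off the work surface, if the arm or the gripper's body presses on something with over 40 N, if the wrist force passes 120 N, or if a joint passes its speed limit or range.

ROBOT

A 7-joint arm with a two-finger parallel gripper is mounted at the origin on a cart in front of the work surface, level with it; the furniture and walls round the work are solid. World frame = base frame: x ahead of the robot, y to its left, z up, the work surface at z = 0. Lengths are in m, angles in rad, forces in N, time in s.
With the tool pointing down it reaches from about 0.425 to 0.925 m from the base axis. Payload 6.8 kg.
Tool frame: the origin (TCP) lies on the centre line of the jaws, within the pads' length; the fingertips stand 17 mm ahead of it and the grasp point (between the pads) lies 2 mm behind it; z points along the fingers, y is the line along which they close (so a half turn about z gives the same grasp; the last joint's range is limited). The gripper opens to 88 mm and grips with 3 to 60 N. Pads are 20 mm wide; open, the fingers measure 115 mm over their backs; the gripper's body (75 mm by 178 mm) begins 61 mm behind the grasp point.
Start: joints at [-1.357, 0.477, 0.022, 1.555, -0.011, 1.109, -0.083], TCP at [0.213, 0.64, 0.24] pointing down, gripper open.
Joint ranges: [-2.96, 2.96], [-0.34, 2.1], [-1.41, 1.46], [0.24, 2.44], [-1.37, 4.51], [0.17, 1.92], [-2.96, 2.96]. Speed limits (rad/s): [2.39, 2.39, 3.14, 3.14, 3.14, 3.14, 3.14].

INTERFACE

Orientations are given as a unit quaternion [x, y, z, w].
In Python, from cell import * gives the robot as it stands.
- The arm moves only by the tool move_arm, never from a script. Its argument "targets" is a list of rows, each a list of 2 entries, a list of its own where there are three numbers: the shift along the tool's x, y, z in m, then the turn, a rotation vector about the tool's x, y, z in degrees. In form: [[[tx, ty, tz], [rx, ry, rz]], ...]. A call has 1 to 12 rows; each row is the pose to reach, as a shift and turn from the pose commanded when the call began, along the tool's axes at that moment; what a row does not reach only later rows make up. A row lasts 1/12 s, in which the tool goes at most 41.7 mm and 7.16 degrees, less where a joint would pass 70% of its speed; a pose out of reach is approached as far as the arm can. A call with a gripper value outside its range is refused whole. "fingers" is the closure in counts, from 0 (fully open) to 255 (shut), set as the call begins (left out, the last holds). The fingers move at their own pace and stop on an object; "squeeze" is the grip in N (left out, the last holds). Time passes only in rows, so rows that repeat a pose let the fingers close. It gives the time, the measured TCP pose, the force, the opening and the grip force at its end, in the units of the state.
- state(): the state, without advancing time (a new reading comes with each control period).
- grab_frame(name): name is "scene" or "top" or "wrist"; returns the picture (400x640x3 uint8, blue, green, red); there is no depth.
- camera_params(name): a dict with "fx", "fy", "cx", "cy" (pixels), "k1" (the pictures are not rectified: a ray, as slopes to the right and down, at radius r is drawn at 1 + k1 r^2 times it, then the intrinsics apply), "origin" and "orientation" of the camera in the world; the wrist camera has in their place "T_tool_cam" (4x4, takes a point from camera to tool coordinates, whose origin is the TCP and whose axes are the flange's). Camera axes: x right, y down, z forward; pixel columns grow to the right and rows downward; lengths in m; the calibration is good to about 2 mm. A picture is of the moment at which its call begins: read the wrist's pose just before it. camera_params takes no time and is no camera call.
- hand_in(): hands the job in; it is judged then, once.
The state is a dict: "time": time; "joint_pos": joint angles; "dq": joint speeds; "joint_efforts": joint torques, N m; "ee_pos": TCP position; "ee_rot": TCP orientation; "ft_force": force on the tool from outside, world axes, zero at the start; "torque": the same for the moment, N m; "finger_gap": finger opening in m; "grasp_force": force on a finger pad.
Only numpy, scipy, OpenCV 4.12 (cv2) and the standard library are available. Lean on these libraries where they do the work, as an engineer would, in place of code of your own. Each camera call takes 0.05 s, during which the arm holds its last target. There are 200 camera calls.

## Working session

There is one attempt and no reset: what is moved stays moved. The work goes in short steps, Python scripts to look and compute and a tool call to move; the robot and the scene stay as the last step left them, time stands still between calls to the robot, and variables do not carry over. Pictures are saved under pics/ and viewed, at most 10 in all, crops included, and the job is handed in when it is done.

Besides the shell and the picture viewer there is one more tool, called after ">>>" by a JSON object that holds its "method" and its "body". move_arm: Moves the arm, as the interface text tells. Its arguments: {"type":"object","properties":{"targets":{"type":"array","items":{"type":"array"}},"fingers":{"type":"number"},"squeeze":{"type":"number"}},"required":["targets"]}

```bash
ls; mkdir -p pics
python3 - <<'E'
from cell import *
import cv2
for n in ("scene","top"):
    cv2.imwrite(f"pics/{n}0.png",grab_frame(n)); print(n,camera_params(n))
print(camera_params("wrist")); s=state(); print(s)
E
```

```text
pics
scene {'fx': 454.56123716189603, 'fy': 454.56123716189603, 'cx': 326.28832467096106, 'cy': 201.13849360571706, 'k1': -0.07595923573432127, 'origin': array([ 0.00512314, -0.99661578,  0.64467859]), 'orientation': array([ 0.80966462, -0.21083896,  0.13422621, -0.53101174])}
top {'fx': 489.91183777239763, 'fy': 489.91183777239763, 'cx': 323.0809932825569, 'cy': 203.27020840609373, 'k1': 0.0069711300244250755, 'origin': array([0.40251718, 0.02799409, 1.2431984 ]), 'orientation': array([ 0.70847184, -0.70158958,  0.05553905, -0.05248927])}
{'fx': 314.8255552554248, 'fy': 314.8255552554248, 'cx': 316.9169125427001, 'cy': 199.34366779578784, 'k1': -0.058856342723518196, 'T_tool_cam': array([[ 1.31933233e-03, -9.55144961e-01, -2.96135717e-01,
         8.07117980e-02],
       [ 9.99998835e-01,  1.03279296e-03,  1.12402451e-03,
         9.37764522e-04],
       [-7.67759463e-04, -2.96136855e-01,  9.55145211e-01,
        -1.44430009e-01],
       [ 0.00000000e+00,  0.00000000e+00,  0.00000000e+00,
         1.00000000e+00]])}
{'time': 0.1, 'joint_pos': array([-1.35710841,  0.4777172 ,  0.0223413 ,  1.5563205 , -0.01150864,
        1.10930246, -0.08311299]), 'dq': array([ 0.00072667, -0.00223194, -0.00180752, -0.0037469 ,  0.00013801,
       -0.0001361 , -0.0005258 ]), 'joint_efforts': array([ 4.23402060e-03, -5.84090674e+01,  1.53995175e+00, -2.73311752e+01,
       -5.42414607e-02,  1.30835109e-02,  3.68676831e-05]), 'ee_pos': array([0.21332284, 0.63987192, 0.23879261]), 'ee_rot': array([ 1.60198308e-01,  9.87084518e-01, -8.06196220e-04, -7.56356572e-05]), 'ft_force': array([-0.4304954 ,  0.42600766, -0.17610051]), 'torque': array([ 0.03162127,  0.00708326, -0.0064608 ]), 'grasp_force': 0.0, 'finger_gap': 0.08747384806961922}
```

View pics/top0.png

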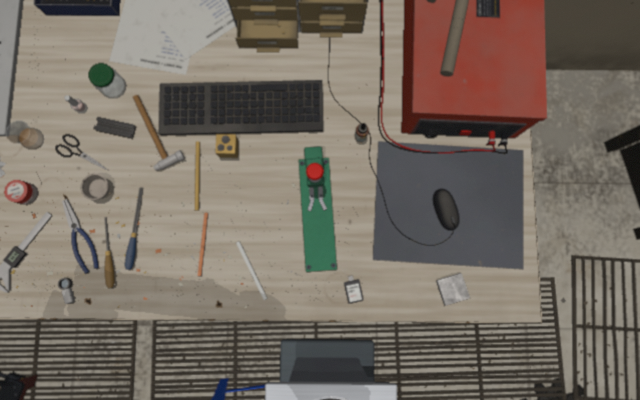

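View pics/scene0.png

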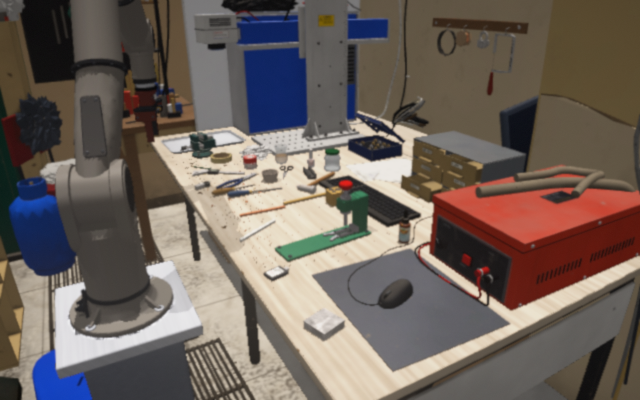

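The top view shows these bar-like candidates:
- Orange-copper bar at (203,243).
- Yellow brass tube at (197,175).
- White look-alike at (250,270).
- Screwdrivers at (108,250) and (133,230), plus a hammer handle at (150,125).

I choose (203,243), which has the right colour and about the right length (160 mm). The green press runs from its infeed end at (320,268) to the red head at (315,172).

```bash
cat > h.py <<'E'
from cell import *
import cv2, numpy as np
from scipy.spatial.transform import Rotation as R
def cam(n,s=None):
    p=camera_params(n); K=np.array([[p['fx'],0,p['cx']],[0,p['fy'],p['cy']],[0,0,1]]); d=np.array([p['k1'],0,0,0.])
    if n=='wrist':
        T=np.eye(4); T[:3,:3]=R.from_quat(s['ee_rot']).as_matrix(); T[:3,3]=s['ee_pos']; T=T@p['T_tool_cam']; return K,d,T[:3,:3],T[:3,3]
    return K,d,R.from_quat(p['orientation']).as_matrix(),np.array(p['origin'])
def rays(c,px):
    K,d,A,o=c; u=cv2.undistortPoints(np.float64(px).reshape(-1,1,2),K,d)[:,0]
    return np.c_[u,np.ones(len(u))]@A.T
def on(c,px,z):
    r=rays(c,px); return c[3]+r*((z-c[3][2])/r[:,2])[:,None]
def proj(c,P):
    K,d,A,o=c; return cv2.projectPoints(((np.float64(P)-o)@A),np.zeros(3),np.zeros(3),K,d)[0][:,0]
def blobs(m,amin=30):
    c,_=cv2.findContours(m.astype(np.uint8),cv2.RETR_EXTERNAL,cv2.CHAIN_APPROX_NONE)
    return sorted([k for k in c if cv2.contourArea(k)>amin],key=cv2.contourArea,reverse=True)
def show(k,c,z):
    P=on(c,k[:,0],z)[:,:2].astype(np.float32); r=cv2.minAreaRect(P)
    b=cv2.boxPoints(r); e=[b[1]-b[0],b[2]-b[1]]; l=max(e,key=np.linalg.norm); 
    if l[0]<0:l=-l
    return np.round(r[0],4),np.round(r[1],4),round(float(np.degrees(np.arctan2(l[1],l[0]))),2)
E
python3 - <<'E'
from h import *
f=cv2.imread("pics/top0.png"); c=cam('top'); h=cv2.cvtColor(f,cv2.COLOR_BGR2HSV); H,S,V=cv2.split(h)
print(c[2].round(3))
print('tcp px',proj(c,[state()['ee_pos']]))
for nm,m in (("green",(H>55)&(H<95)&(S>110)),("copper",(H>3)&(H<17)&(S>120)),("brass",(H>16)&(H<26)&(S>120)),("red",((H<4)|(H>175))&(S>180))):
    print(nm)
    for k in blobs(m,40)[:5]:
        x,y,w,hh=cv2.boundingRect(k); print((x,y,w,hh),show(k,c,0.17 if nm=='red' else .01))
x=f[200:300,150:350]; cv2.imwrite("pics/crop.png",cv2.resize(x,None,fx=4,fy=4))
E
```

```text
[[ 0.009 -0.988  0.152]
 [-1.    -0.01  -0.004]
 [ 0.005 -0.152 -0.988]]
tcp px [[  6.72763256 373.96080498]]
green
(300, 148, 35, 122) (array([0.5821, 0.0401]), array([0.3132, 0.0727]), 4.62)
(90, 64, 23, 22) (array([0.931 , 0.6137]), array([0.0594, 0.0578]), 4.19)
copper
(402, 0, 144, 137) (array([ 0.9704, -0.3752]), array([0.3797, 0.3861]), -1.6)
(134, 96, 32, 62) (array([0.7917, 0.4773]), array([0.1834, 0.0111]), 27.82)
(199, 213, 8, 63) (array([0.4869, 0.3254]), array([0.0062, 0.1559]), -3.04)
brass
(216, 134, 21, 22) (array([0.7442, 0.276 ]), array([0.0561, 0.052 ]), 0.63)
(196, 143, 3, 66) (array([0.6623, 0.3476]), array([0.1703, 0.0052]), 2.75)
(106, 252, 8, 35) (array([0.4232, 0.5512]), array([0.0856, 0.012 ]), 14.76)
red
(307, 163, 16, 17) (array([0.6409, 0.044 ]), array([0.0366, 0.0336]), 0.82)
```

View pics/crop.png

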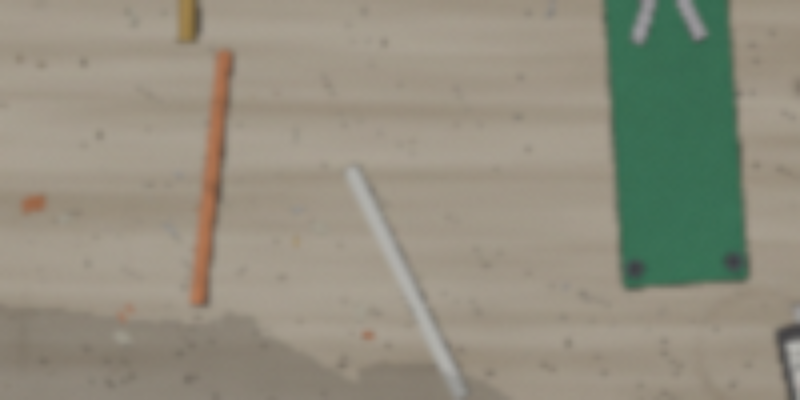

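The crop shows the copper bar (orange, ends at crop (225,52) and (200,300)) clearly apart from the white one. I'll move above its rear part and look closer.

>>> {"method": "move_arm", "body": {"targets": [[[-0.02,-0.015,0.005],[0,0,-2]],[[-0.05,-0.035,0.015],[0,0,-5]],[[-0.085,-0.06,0.03],[0,0,-8]],[[-0.12,-0.085,0.04],[0,0,-11]],[[-0.155,-0.11,0.05],[0,0,-13]],[[-0.19,-0.135,0.06],[0,0,-15.5]],[[-0.225,-0.16,0.07],[0,0,-15.5]],[[-0.26,-0.187,0.08],[0,0,-15.5]],[[-0.29,-0.21,0.08],[0,0,-15.5]],[[-0.31,-0.225,0.08],[0,0,-15.5]],[[-0.31,-0.225,0.08],[0,0,-15.5]],[[-0.31,-0.225,0.08],[0,0,-15.5]]]}}

```text
time: 1.1
ee_pos: [0.4378, 0.3262, 0.1594]
ee_rot: [0.028, 1.0, -0.001, -0.0]
ft_force: [-0.2, 0.5, -0.3]
finger_gap: 0.0882
grasp_force: 0.0
```

Run:
```python
from h import *
s=state(); f=grab_frame('wrist'); cv2.imwrite("pics/w1.png",f); c=cam('wrist',s); print(s['time'],s['ee_pos'],R.from_quat(s['ee_rot']).as_matrix().round(3))
H,S,V=cv2.split(cv2.cvtColor(f,cv2.COLOR_BGR2HSV))
for k in blobs((H>3)&(H<17)&(S>110))[:4]:
    print(cv2.boundingRect(k),show(k,c,.009))
for k in blobs((H>55)&(H<95)&(S>110),100)[:2]:
    print(cv2.boundingRect(k),show(k,c,.01))
```

```text
1.1 [0.43779938 0.32620292 0.15936296] [[-0.998  0.057 -0.   ]
 [ 0.057  0.998 -0.001]
 [ 0.    -0.001 -1.   ]]
(556, 276, 83, 97) (array([0.6129, 0.6604]), array([0.1736, 0.0682]), 30.79)
(400, 234, 70, 80) (array([0.5491, 0.4395]), array([0.1274, 0.0404]), 40.06)
(315, 157, 13, 145) (array([0.4864, 0.3283]), array([0.0119, 0.1585]), -3.29)
(0, 282, 68, 92) (array([ 0.5806, -0.0308]), array([0.0673, 0.1627]), -33.27)
(0, 186, 100, 101) (array([0.4775, 0.0368]), array([0.1104, 0.0838]), 4.64)
```

View pics/w1.png

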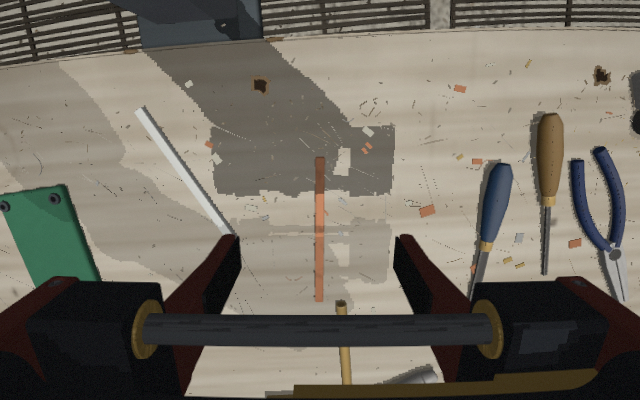

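The wrist view shows the bar from (320,157) to (320,300). The white look-alike's end at (230,235) is clear of the fingers. Next I descend and grip it 45 mm behind its centre.

>>> {"method": "move_arm", "body": {"targets": [[[-0.003,0.004,0.03],[0,0,0]],[[-0.0035,0.005,0.07],[0,0,0]],[[-0.0035,0.005,0.105],[0,0,0]],[[-0.0035,0.005,0.125],[0,0,0]],[[-0.0035,0.005,0.136],[0,0,0]],[[-0.0035,0.005,0.1395],[0,0,0]],[[-0.0035,0.005,0.1395],[0,0,0]],[[-0.0035,0.005,0.1395],[0,0,0]]], "fingers": 60}}

```text
time: 1.82
ee_pos: [0.4405, 0.335, 0.0213]
ee_rot: [0.025, 1.0, 0.001, 0.001]
ft_force: [0.8, 0.1, 0.4]
finger_gap: 0.0673
grasp_force: 0.0
```

>>> {"method": "move_arm", "body": {"targets": [[[0,0,0],[0,0,0]],[[0,0,0],[0,0,0]],[[0,0,0],[0,0,0]],[[0,0,0],[0,0,0]],[[0,0,0],[0,0,0]],[[0,0,0],[0,0,0]],[[0,0,0],[0,0,0]],[[0,0,0],[0,0,0]],[[0,0,0],[0,0,0]],[[0,0,0],[0,0,0]]], "fingers": 255, "squeeze": 35}}

```text
time: 2.65
ee_pos: [0.4402, 0.3336, 0.0201]
ee_rot: [0.026, 1.0, -0.0, -0.0]
ft_force: [-0.1, -0.1, -0.3]
finger_gap: 0.0084
grasp_force: 34.9
```

>>> {"method": "move_arm", "body": {"targets": [[[0,0,-0.025],[0,0,0]],[[0,0,-0.06],[0,0,0]],[[0,-0.01,-0.095],[0,0,0]],[[-0.003,-0.04,-0.12],[0,0,-1]],[[-0.006,-0.075,-0.13],[0,0,-2]],[[-0.01,-0.115,-0.13],[0,0,-3]],[[-0.013,-0.155,-0.13],[0,0,-4]],[[-0.017,-0.195,-0.13],[0,0,-5]],[[-0.02,-0.235,-0.13],[0,0,-6]],[[-0.023,-0.27,-0.13],[0,0,-7]],[[-0.025,-0.295,-0.13],[0,0,-7.6]],[[-0.026,-0.303,-0.13],[0,0,-7.6]]]}}

```text
time: 3.65
ee_pos: [0.4499, 0.0253, 0.1501]
ee_rot: [-0.038, 0.999, -0.001, -0.0]
ft_force: [0.9, -0.9, -1.1]
finger_gap: 0.0085
grasp_force: 34.9
```

>>> {"method": "move_arm", "body": {"targets": [[[0,0,0],[0,0,0]],[[0,0,0],[0,0,0]],[[0,0,0],[0,0,0]],[[0,0,0],[0,0,0]]]}}

```text
time: 3.98
ee_pos: [0.4506, 0.0316, 0.1501]
ee_rot: [-0.042, 0.999, 0.0, -0.0]
ft_force: [0.1, -0.1, -0.7]
finger_gap: 0.0082
grasp_force: 34.9
```

Run:
```python
from h import *
s=state(); f=grab_frame('wrist'); cv2.imwrite("pics/w2.png",f); c=cam('wrist',s); print(s['time'],s['ee_pos'],R.from_quat(s['ee_rot']).as_matrix().round(4))
H,S,V=cv2.split(cv2.cvtColor(f,cv2.COLOR_BGR2HSV))
for k in blobs((H>3)&(H<17)&(S>110))[:3]: print('cu',cv2.boundingRect(k),show(k,c,.15))
k=blobs((H>55)&(H<95)&(S>110),100)[0]
print(cv2.boundingRect(k),show(k,c,.01))
P=on(c,k[:,0],.01)[:,:2]
# side edges: lines through contour points per x slice
x0=P[:,0].min(); print('xmin',x0)
for a,b in ((x0+.015,x0+.04),(x0+.04,x0+.07),(x0+.07,x0+.1)):
    q=P[(P[:,0]>a)&(P[:,0]<b)]; print(round(a,3),np.percentile(q[:,1],[5,95]).round(4),len(q))
```

```text
3.9833 [0.45064666 0.03162127 0.15008546] [[-9.965e-01 -8.420e-02 -1.000e-04]
 [-8.420e-02  9.965e-01  5.000e-04]
 [ 0.000e+00  5.000e-04 -1.000e+00]]
cu (0, 276, 113, 117) (array([ 0.5148, -0.1266]), array([0.0841, 0.0682]), 5.02)
cu (523, 277, 117, 115) (array([0.4871, 0.2021]), array([0.0836, 0.0719]), 4.66)
cu (309, 196, 17, 119) (array([0.447 , 0.0321]), array([0.0674, 0.0084]), 4.45)
(272, 161, 84, 121) (array([0.4845, 0.0321]), array([0.1254, 0.0775]), 4.66)
xmin 0.4190896751486749
0.434 [-0.0102  0.0678] 95
0.459 [-0.0081  0.0704] 120
0.489 [-0.0048  0.0727] 141
```

View pics/w2.png

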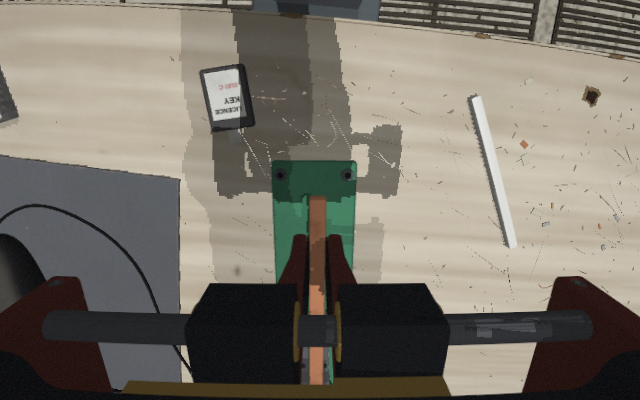

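The bar is in hand and parallel to the press. The infeed edge is at (315,161), and the midline matches the head position from the top view. I'll lower it onto the bed ahead of the mouth.

>>> {"method": "move_arm", "body": {"targets": [[[0,-0.001,0.03],[0,0,0]],[[0,-0.002,0.065],[0,0,0]],[[0,-0.0022,0.09],[0,0,0]],[[0,-0.0022,0.107],[0,0,0]],[[0,-0.0022,0.115],[0,0,0]],[[0,-0.0022,0.1175],[0,0,0]],[[0,-0.0022,0.1185],[0,0,0]],[[0,-0.0022,0.1185],[0,0,0]],[[0,-0.0022,0.1185],[0,0,0]],[[0,-0.0022,0.1185],[0,0,0]]]}}

```text
time: 4.87
ee_pos: [0.4515, 0.0278, 0.0326]
ee_rot: [-0.041, 0.999, 0.0, 0.001]
ft_force: [-0.7, -0.0, -0.5]
finger_gap: 0.0082
grasp_force: 34.9
```

Run:
```python
from h import *
s=state(); f=grab_frame('top'); c=cam('top'); print(s['time'],s['ee_pos'],s['ft_force'])
g=grab_frame('scene'); cs=cam('scene')
q=proj(cs,[[.585,.04,.015]])[0].astype(int); print(q)
x=g[q[1]-60:q[1]+40,q[0]-80:q[0]+80]; cv2.imwrite("pics/s3.png",cv2.resize(x,None,fx=5,fy=5,interpolation=2))
```

```text
4.8667 [0.45154607 0.02779902 0.03260275] [-0.68969652 -0.02492451 -0.46019236]
[329 235]
```

View pics/s3.png

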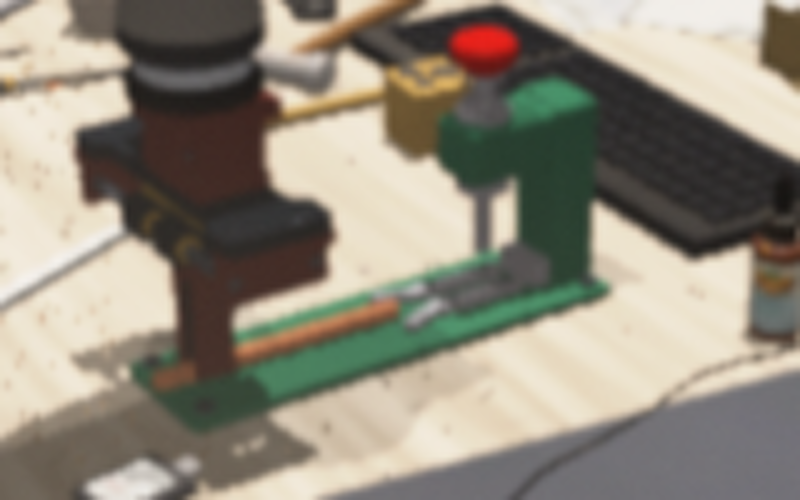

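The bar's front end (crop (395,308)) sits between the flared rails. Now I slide it in.

>>> {"method": "move_arm", "body": {"targets": [[[-0.002,0.001,0.001],[0,0,0]],[[-0.006,0.001,0.001],[0,0,0]],[[-0.012,0.001,0.0015],[0,0,0]],[[-0.018,0.001,0.0015],[0,0,0]],[[-0.024,0.001,0.0015],[0,0,0]],[[-0.03,0.001,0.0015],[0,0,0]],[[-0.036,0.001,0.0015],[0,0,0]],[[-0.042,0.001,0.0015],[0,0,0]],[[-0.048,0.001,0.0015],[0,0,0]],[[-0.054,0.001,0.0015],[0,0,0]],[[-0.06,0.001,0.0015],[0,0,0]],[[-0.06,0.001,0.0015],[0,0,0]]]}}

```text
time: 5.97
ee_pos: [0.5122, 0.0337, 0.0303]
ee_rot: [-0.041, 0.999, 0.0, 0.001]
ft_force: [-0.1, -0.8, -1.3]
finger_gap: 0.0087
grasp_force: 34.9
```

>>> {"method": "move_arm", "body": {"targets": [[[-0.004,0,0],[0,0,0]],[[-0.008,0,0],[0,0,0]],[[-0.012,0,0],[0,0,0]],[[-0.016,0,0],[0,0,0]],[[-0.02,0,0],[0,0,0]],[[-0.023,0,0],[0,0,0]],[[-0.025,0,0],[0,0,0]],[[-0.027,0,0],[0,0,0]],[[-0.028,0,0],[0,0,0]],[[-0.028,0,0],[0,0,0]]], "squeeze": 15}}

```text
time: 6.8
ee_pos: [0.5387, 0.0358, 0.0301]
ee_rot: [-0.041, 0.999, 0.0, 0.0]
ft_force: [0.4, 0.2, -1.0]
finger_gap: 0.0084
grasp_force: 15.0
```

>>> {"method": "move_arm", "body": {"targets": [[[-0.001,0,0],[0,0,0]],[[-0.002,0,0],[0,0,0]],[[-0.003,0,0],[0,0,0]],[[-0.004,0,0],[0,0,0]],[[-0.004,0,0],[0,0,0]]]}}

```text
time: 7.22
ee_pos: [0.5393, 0.0357, 0.03]
ee_rot: [-0.041, 0.999, -0.0, -0.003]
ft_force: [-9.7, 0.0, 11.1]
finger_gap: 0.009
grasp_force: 15.0
```

Contact with the stop came within about 1 mm of the expected place, so I release, lift and check.

>>> {"method": "move_arm", "body": {"targets": [[[0,0,0],[0,0,0]],[[0,0,0],[0,0,0]],[[0,0,0],[0,0,0]],[[0,0,0],[0,0,0]],[[0,0,-0.01],[0,0,0]],[[0.005,0,-0.03],[0,0,0]],[[0.02,0,-0.06],[0,0,0]],[[0.04,0,-0.09],[0,0,0]],[[0.06,0,-0.11],[0,0,0]],[[0.07,0,-0.12],[0,0,0]],[[0.07,0,-0.12],[0,0,0]],[[0.07,0,-0.12],[0,0,0]]], "fingers": 130}}

```text
time: 8.22
ee_pos: [0.4733, 0.0305, 0.1511]
ee_rot: [-0.041, 0.999, 0.0, 0.001]
ft_force: [-0.1, -0.1, -0.1]
finger_gap: 0.0434
grasp_force: 0.0
```

Run:
```python
from h import *
s=state(); f=grab_frame('wrist'); cv2.imwrite("pics/w4.png",f); c=cam('wrist',s); print(s['time'],s['ee_pos'],s['finger_gap'])
H,S,V=cv2.split(cv2.cvtColor(f,cv2.COLOR_BGR2HSV))
k=blobs((H>55)&(H<95)&(S>110),100)[0]; r=show(k,c,.01); print('press',r)
P=on(c,k[:,0],.01)[:,:2]; a=np.radians(r[2]); e=np.array([np.cos(a),np.sin(a)]); x0=np.percentile(P@e,1)
for k in blobs((H>3)&(H<17)&(S>110))[:5]:
    Q=on(c,k[:,0],.019)[:,:2]; print(cv2.boundingRect(k),show(k,c,.019),'rear press x',(Q@e).min()-x0-.13)
x=f[100:400,170:470]; cv2.imwrite("pics/w4c.png",cv2.resize(x,None,fx=2,fy=2))
```

```text
8.2167 [0.47327104 0.0305291  0.15112007] 0.043379747147591206
press (array([0.5169, 0.0351]), array([0.1896, 0.0783]), 4.63)
(0, 276, 112, 117) (array([ 0.6692, -0.2678]), array([0.162 , 0.1313]), 4.21) rear press x 0.011355047070312319
(523, 277, 117, 115) (array([0.6176, 0.3643]), array([0.161 , 0.1407]), 4.78) rear press x 0.011298895710700751
(360, 236, 38, 78) (array([0.5535, 0.1029]), array([0.0952, 0.028 ]), 18.1) rear press x -0.036678011825730605
(236, 235, 39, 79) (array([ 0.5635, -0.0263]), array([0.0283, 0.0961]), -9.39) rear press x -0.037597603177067174
(312, 225, 10, 90) (array([0.5543, 0.0378]), array([0.1005, 0.0087]), 4.99) rear press x -0.0479707190432217
```

View pics/w4c.png

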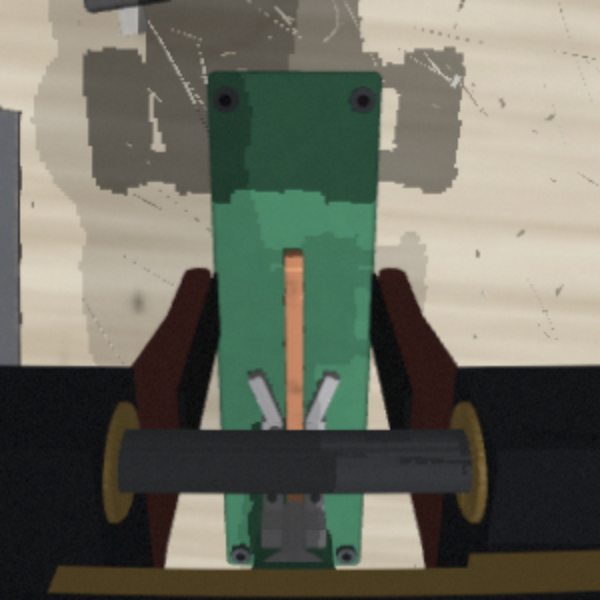

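The view shows the bar between the rails. Its rear top edge is at about crop (293,255), roughly press x = -45, so it is home to within about 2 mm. I'll confirm with a light push on its rear end using closed fingers.

>>> {"method": "move_arm", "body": {"targets": [[[0,0,0.03],[0,0,0]],[[0,0.0007,0.06],[0,0,0]],[[0,0.0007,0.09],[0,0,0]],[[0,0.0007,0.11],[0,0,0]],[[0,0.0007,0.119],[0,0,0]],[[0,0.0007,0.1215],[0,0,0]],[[0,0.0007,0.122],[0,0,0]],[[-0.005,0.0007,0.122],[0,0,0]],[[-0.01,0.0007,0.122],[0,0,0]],[[-0.015,0.0007,0.122],[0,0,0]],[[-0.019,0.0007,0.122],[0,0,0]],[[-0.02,0.0007,0.122],[0,0,0]]], "fingers": 255}}

```text
time: 9.27
ee_pos: [0.4939, 0.0329, 0.0283]
ee_rot: [-0.041, 0.999, 0.0, 0.001]
ft_force: [0.4, 0.5, 0.8]
finger_gap: 0.0006
grasp_force: 0.0
```

>>> {"method": "move_arm", "body": {"targets": [[[-0.001,0,0],[0,0,0]],[[-0.002,0,0],[0,0,0]],[[-0.003,0,0],[0,0,0]],[[-0.004,0,0],[0,0,0]],[[-0.005,0,0],[0,0,0]],[[-0.005,0,0],[0,0,0]]]}}

```text
time: 9.77
ee_pos: [0.495, 0.0328, 0.0277]
ee_rot: [-0.041, 0.999, -0.0, -0.002]
ft_force: [-7.1, 0.4, 4.7]
finger_gap: 0.0007
grasp_force: 3.1
```

7 N held without motion: the bar is hard against the stop. Next I go up and over the head.

>>> {"method": "move_arm", "body": {"targets": [[[0.006,0,0],[0,0,0]],[[0.01,0,-0.01],[0,0,0]],[[0.01,0,-0.04],[0,0,0]],[[0.01,0,-0.08],[0,0,0]],[[0.01,0,-0.12],[0,0,0]],[[0.01,0,-0.16],[0,0,0]],[[0,0,-0.19],[0,0,0]],[[-0.03,0,-0.2],[0,0,0]],[[-0.07,0,-0.2],[0,0,0]],[[-0.11,0,-0.2],[0,0,0]],[[-0.14,0.001,-0.2],[0,0,0]],[[-0.143,0.001,-0.2],[0,0,0]]]}}

```text
time: 10.77
ee_pos: [0.6442, 0.0466, 0.2288]
ee_rot: [-0.041, 0.999, 0.0, 0.002]
ft_force: [0.7, -0.1, -0.1]
finger_gap: 0.0006
grasp_force: 0.0
```

>>> {"method": "move_arm", "body": {"targets": [[[0,0,0],[0,0,0]],[[0,0,0],[0,0,0]],[[0,0,0],[0,0,0]]]}}

```text
time: 11.02
ee_pos: [0.6385, 0.0453, 0.2284]
ee_rot: [-0.04, 0.999, 0.0, -0.0]
ft_force: [0.1, -0.7, 0.9]
finger_gap: 0.0005
grasp_force: 0.0
```

Run:
```python
from h import *
s=state(); f=grab_frame('scene'); c=cam('scene'); print(s['time'],s['ee_pos'],s['ft_force'])
H,S,V=cv2.split(cv2.cvtColor(f,cv2.COLOR_BGR2HSV))
q=proj(c,[[.6411,.0445,.172]])[0].astype(int); print(q)
x=f[q[1]-50:q[1]+80,q[0]-80:q[0]+80]; cv2.imwrite("pics/s5.png",cv2.resize(x,None,fx=4,fy=4,interpolation=2))
```

```text
11.0167 [0.63850453 0.04529393 0.22840774] [ 0.10463655 -0.69718514  0.86288273]
[345 182]
```

View pics/s5.png

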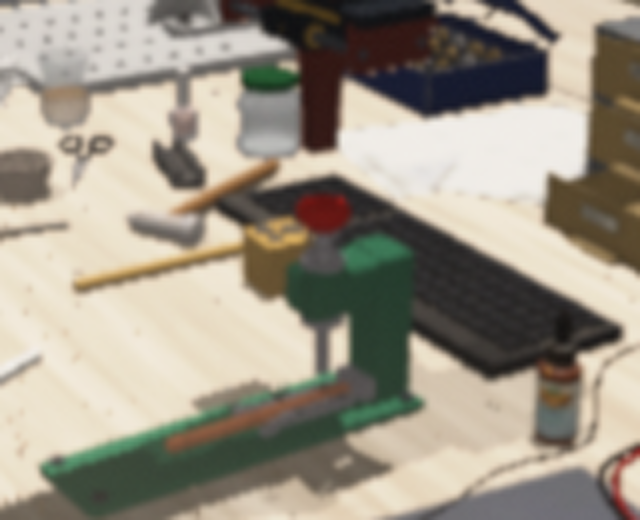

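The fingers are centred over the red head (head (322,205), fingertips (320,145)), and the bar lies home under the punch. Now I press.

>>> {"method": "move_arm", "body": {"targets": [[[-0.002,0,0.015],[0,0,0]],[[-0.002,0,0.028],[0,0,0]],[[-0.002,0,0.036],[0,0,0]],[[-0.002,0,0.04],[0,0,0]],[[-0.002,0,0.044],[0,0,0]],[[-0.002,0,0.048],[0,0,0]],[[-0.002,0,0.052],[0,0,0]],[[-0.002,0,0.055],[0,0,0]],[[-0.002,0,0.057],[0,0,0]],[[-0.002,0,0.059],[0,0,0]],[[-0.002,0,0.06],[0,0,0]],[[-0.002,0,0.06],[0,0,0]]]}}

```text
time: 12.07
ee_pos: [0.6414, 0.0458, 0.1731]
ee_rot: [-0.04, 0.999, 0.001, -0.0]
ft_force: [-17.2, -0.9, 34.6]
finger_gap: 0.0006
grasp_force: 17.1
```

It is on the stop, with force rising to 34.6 N, so I ease slightly and hold.

>>> {"method": "move_arm", "body": {"targets": [[[0,0,-0.0015],[0,0,0]],[[0,0,-0.0015],[0,0,0]],[[0,0,-0.0015],[0,0,0]],[[0,0,-0.0015],[0,0,0]],[[0,0,-0.0015],[0,0,0]],[[0,0,-0.0015],[0,0,0]]]}}

```text
time: 12.57
ee_pos: [0.6414, 0.0457, 0.1732]
ee_rot: [-0.04, 0.999, 0.0, -0.0]
ft_force: [-12.4, -0.3, 24.9]
finger_gap: 0.0005
grasp_force: 12.5
```

>>> {"method": "move_arm", "body": {"targets": [[[0,0,-0.004],[0,0,0]],[[0,0,-0.009],[0,0,0]],[[0,0,-0.014],[0,0,0]],[[0,0,-0.019],[0,0,0]],[[0,0,-0.025],[0,0,0]],[[0,0,-0.04],[0,0,0]],[[0.02,0,-0.06],[0,0,0]],[[0.05,0,-0.07],[0,0,0]],[[0.08,0,-0.07],[0,0,0]],[[0.1,0,-0.07],[0,0,0]],[[0.1,0,-0.07],[0,0,0]],[[0.1,0,-0.07],[0,0,0]]]}}

```text
time: 13.57
ee_pos: [0.5422, 0.0377, 0.2402]
ee_rot: [-0.041, 0.999, 0.0, 0.001]
ft_force: [0.1, 0.7, 0.4]
finger_gap: 0.0005
grasp_force: 0.0
```

Run:
```python
from h import *
s=state(); f=grab_frame('scene'); print(s['time'],s['ee_pos'],s['ft_force'],abs(s['dq']).max())
x=f[132:262,265:425]; cv2.imwrite("pics/s6.png",cv2.resize(x,None,fx=4,fy=4,interpolation=2))
```

```text
13.5667 [0.54216125 0.037734   0.24018318] [0.08690837 0.74503208 0.36923585] 0.04102062570933273
```

View pics/s6.png

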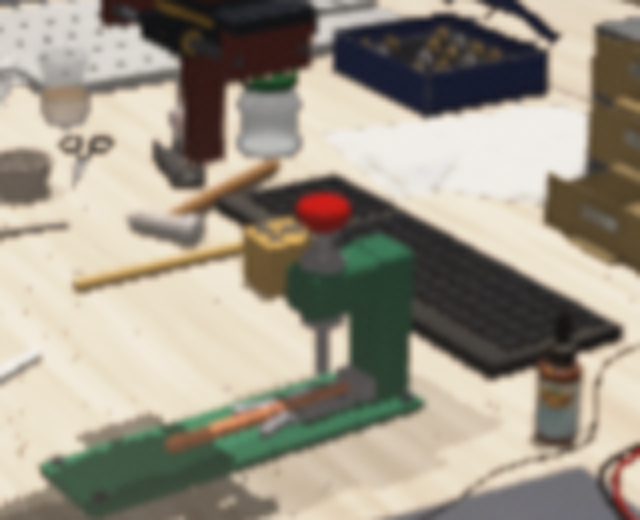

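The head is back up at (322,210), the bar lies unmoved with its rear end at (175,442), and the gripper is clear of everything.

```bash
python3 -c "
from cell import *
print(hand_in())"
```

```text
the job is handed in; nothing more can be done
None
```

The job is handed in: the copper bar is home against the end stop, the plunger was pressed to its stop, held and came back up, and the bystanders were left alone; the hand-in call returned no verdict.

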